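# Fetch the brass tin from behind the shop display

## Task

A customer is buying the low brass tin that stands behind the candlestick, the marble-footed candle holder and the vase on the dark display board. Clear those three onto the slate first, then stand the tin in the middle of the round till tray, and only then put each of the three back upright on the very spot where it stood before. Knock nothing over, and do not shift the bowl, the glass jar or the pack of cards.

Things in the scene. Friction and masses are not known exactly. Their poses are not given: they have to be found in the camera images.
- candlestick: Turned brass candlestick, 185 mm tall, about 0.5 kg, round foot 58 mm across. A drip pan 52 mm across and 6 mm thick has its top 146 mm above the underside; above it a plain round candle cup, 26 mm across, runs up to 185 mm: grip it there. Origin: centre of the underside; z up along its axis. It stands on one of the three cork discs of the display board (which one varies).
- marble_holder: Candle holder, 150 mm tall, about 0.45 kg: square white marble foot 52 x 52 x 24 mm, glass ball 48 mm across, brass drip pan 52 mm across with its top 112 mm above the underside, and above it a plain round brass candle cup, 26 mm across, up to 150 mm: grip it there. Origin: centre of the underside; z up, x and y along the foot's sides. It stands on one of the three cork discs (which one varies).
- vase: Terracotta bottle vase, 165 mm tall, about 0.35 kg, round body 56 mm across up to 105 mm, shoulder up to 124 mm, then a straight round neck 25 mm across up to 165 mm: grip it there. Origin: centre of the underside; z up along its axis. It stands on one of the three cork discs (which one varies).
- tin: Low round brass tin with its lid on and a paper disc on top, 60 mm across, 45 mm tall, about 0.2 kg; one solid piece, gripped across its sides. Origin: centre of the underside; z up. It stands at the far side of the display board, 74 mm from each of the three tall pieces, which leave no room for a gripper there until they are cleared.
- display: Fixed dark wooden display board, 200 (its x) x 240 (its y) x 20 mm thick. Origin: centre of the underside; z up, x away from the robot at yaw 0. Three flush cork discs, 68 mm across, at (x, y) = (3, 64), (-34, 0), (3, -64) mm mark the tall pieces' places; each starts within about 5 mm of its disc's centre. A flush pale disc at (40, 0) mm marks the tin's place.
- slate: Fixed plain grey slate board lying on the table, 280 mm (its x) by 130 mm (its y), 8 mm thick: the side area, on the left or the right of the display. Origin: centre of the underside; z up.
- till_tray: Fixed round wooden tray, 130 mm across, on the other side of the display from the slate. Its floor is 5 mm above the table, its rim 4 mm thick and 10 mm high. Origin: centre of the underside; z up.
- bowl: Bystander: blue ceramic bowl, 100 mm across, 45 mm high, at the table's far left. Origin: centre of the underside.
- jar: Bystander: closed glass jar with a paper label, 64 mm across, 100 mm high, at the table's far right. Origin: centre of the underside.
- cards: Bystander: banded pack of blank cards, 80 (x) x 110 (y) x 28 mm high, beyond the display. Origin: centre of the underside.
There are look-alikes about, which are no part of the job. What is shaped like the vase but turquoise is not meant.

How it is judged (in metres and radians):
On the way, in this order (a step that is already met when the one before it is completed fails the run):
1. the candlestick, the marble holder and the vase all stand upright on the slate, the tin still in its place (x of candlestick in the frame of slate between -0.135 and 0.135 m and y of candlestick in the frame of slate between -0.062 and 0.062 m and z of each of candlestick, marble_holder, vase in the frame of slate below 0.014 m and angle between each of candlestick, marble_holder, vase's own z axis and vertical below 0.1 rad and linear speed of each of candlestick, marble_holder, vase below 0.03 m/s and x of marble_holder in the frame of slate between -0.135 and 0.135 m and y of marble_holder in the frame of slate between -0.062 and 0.062 m and x of vase in the frame of slate between -0.135 and 0.135 m and y of vase in the frame of slate between -0.062 and 0.062 m and distance of tin from where it was at the start of the episode below 0.025 m), for 0.2 s.
2. the tin stands in the middle of the till tray while the three still stand on the slate (horizontal distance between tin and till_tray below 0.015 m and z of tin in the frame of till_tray below 0.01 m and angle between each of tin, candlestick, marble_holder, vase's own z axis and vertical below 0.1 rad and linear speed of each of tin, candlestick, marble_holder, vase below 0.03 m/s and x of candlestick in the frame of slate between -0.135 and 0.135 m and y of candlestick in the frame of slate between -0.062 and 0.062 m and z of each of candlestick, marble_holder, vase in the frame of slate below 0.014 m and x of marble_holder in the frame of slate between -0.135 and 0.135 m and y of marble_holder in the frame of slate between -0.062 and 0.062 m and x of vase in the frame of slate between -0.135 and 0.135 m and y of vase in the frame of slate between -0.062 and 0.062 m), for 0.2 s.
At the end, for the whole second after the job is handed in: The tin stands upright on the till tray's floor, its centre within 15 mm of the tray's centre; the candlestick, the marble holder and the vase each stand upright (within 0.1 rad) within 15 mm of where each stood at the start; all at rest (horizontal distance between tin and till_tray below 0.015 m and z of tin in the frame of till_tray below 0.01 m and angle between each of tin, candlestick, marble_holder, vase's own z axis and vertical below 0.1 rad and linear speed of tin below 0.03 m/s and distance of each of candlestick, marble_holder, vase from where it was at the start of the episode below 0.015 m and linear speed of each of candlestick, marble_holder, vase below 0.02 m/s); the robot touches nothing.
It fails at once if a piece is knocked over (angle between any of candlestick, marble_holder, vase, tin's own z axis and vertical above 0.8 rad).
It fails at once if the bowl, the jar or the cards are shifted by more than 20 mm (distance of any of bowl, jar, cards from where it was at the start of the episode above 0.02 m).
It also fails if it takes over 144 s, if anything falls off the work surface, if the arm or the gripper's body presses on something with over 40 N, if the wrist force passes 120 N, or if a joint passes its speed limit or range.

## Robot

A 6-joint arm with a two-finger parallel gripper is mounted at the origin on the work surface. World frame = base frame: x ahead of the robot, y to its left, z up, the work surface at z = 0. Lengths are in mm, angles in rad, forces in N, time in s.
With the tool pointing down it reaches from about 275 to 825 mm from the base axis. Payload 4.9 kg.
Tool frame: the origin (TCP) lies at the very end of the fingers, on their centre line; the grasp point (between the pads) lies 19 mm behind it; z points along the fingers, y is the direction in which the jaws open and shut (so a half turn about z gives the same grasp; the last joint's range is limited). The gripper opens to 85 mm and grips with 20 to 120 N. Pads are 22 mm wide; open, the fingers measure 114 mm over their backs; the gripper's body (76 mm by 85 mm) begins 54 mm behind the grasp point. The pads swing forward as they close: fully open they stand 13 mm farther back than shut.
Start: joints at [1.153, 0.326, -0.193, 1.052, 0, 1.437], TCP at [153.997, 528.018, 231.281] pointing down, gripper open.
Joint ranges: [-2.65, 2.65], [-0.97, 1.79], [-1.3, 1.35], [-1.93, 2.1], [-1.47, 1.37], [-3.14, 3.14]. Speed limits (rad/s): [2.57, 2.57, 3.14, 3.14, 3.14, 3.14].

## Interface

Orientations are given as [roll, pitch, yaw] about the fixed x, y, z axes, in that order (R = Rz(yaw) Ry(pitch) Rx(roll)).
In Python, from bench import bot, solve_ik, imaging gives the robot as it stands. Calls block until the motion is done:
- bot.move_ptp(position, orientation): joint-space move of the TCP to a pose.
- bot.movel(position, rot=None, max_speed=150, threshold=None): straight line of the TCP; rot=None keeps the orientation; max_speed is the mean speed in mm/s. With threshold (N) it stops when the force on the tool has changed by that much, and returns True; else False.
- bot.move_j(angles): joint-space move.
- bot.grip(opening, effort=None): opening from 0.0 (shut) to 1.0 (fully open); effort is the grip in N (None keeps the last); returns when the fingers have stopped.
- bot.dwell(seconds).
- solve_ik(position, orientation): joint angles nearest the present ones, or None.
- bot.get_state(): the state.
- imaging.capture(name): name is "side" or "top" or "wrist"; returns the picture (400x640x3 uint8, blue, green, red); there is no depth.
- imaging.camera_model(name): a dict with "K" (3x3 intrinsics, pixels), "position" and "rotation" of the camera in the world. Camera axes: x right, y up, looking along -z (the intrinsics and any distortion apply to the point x, -y, -z); pixel columns grow to the right and rows downward; lengths in mm; the calibration is good to about 2 mm. A picture is of the moment at which its call begins: read the wrist's pose just before it. camera_model takes no time and is no camera call; for the wrist camera it gives the pose at the moment of the call.
A pose or a line that the arm cannot do raises bot.IKError and nothing moves.
- bot.sign_off(): hands the job in, once; it reports no verdict.
The state is a dict: "t": time; "qpos": joint angles; "joint_velocities": joint speeds; "effort": joint torques, N m; "tcp_pos": TCP position; "orientation": TCP orientation; "contact_force": force on the tool from outside, world axes, zero at the start; "wrist_torque": the same for the moment, N m; "opening": opening from 0.0 (shut) to 1.0 (fully open).
Only numpy, scipy, OpenCV 4.12 (cv2) and the standard library are available. Lean on these libraries where they do the work, as an engineer would, in place of code of your own. Each camera call takes 0.05 s, during which the arm holds its last target. There are 200 camera calls.

## Working session

There is one attempt and no reset: what is moved stays moved. The work goes in short steps, each a Python script; the robot and the scene stay as the last script left them, time stands still between calls to the robot, and variables do not carry over. Pictures are saved under pics/ and viewed, about 12 in all and at most 16, crops included, and the job is handed in when it is done.

```bash
ls; mkdir -p pics
python3 - <<'E'
from bench import bot, solve_ik, imaging
import cv2
for n in ("top","side"):
    cv2.imwrite(f"pics/{n}0.png",imaging.capture(n)); m=imaging.camera_model(n); print(n,m)
print(bot.get_state())
E
```

```text
pics
top {'K': array([[453.13261596,   0.        , 322.38286095],
       [  0.        , 453.13261596, 204.05124196],
       [  0.        ,   0.        ,   1.        ]]), 'position': array([ 478.97912082,  -15.12942589, 1015.33026629]), 'rotation': array([ 0.06814426,  0.00815466, -1.54268034])}
side {'K': array([[395.31741841,   0.        , 319.51908286],
       [  0.        , 395.31741841, 204.84106508],
       [  0.        ,   0.        ,   1.        ]]), 'position': array([ 344.16292009, -467.83959778,  660.27157518]), 'rotation': array([ 0.7036864 ,  0.01277379, -0.44688355])}
{'t': 0.1, 'qpos': array([ 1.15280596e+00,  3.26862582e-01, -1.93444520e-01,  1.05203130e+00,
       -8.89411725e-06,  1.43656885e+00]), 'joint_velocities': array([ 5.62951413e-04, -1.82027610e-03,  2.21623138e-03, -5.84307960e-05,
       -1.73931756e-04, -9.18595837e-04]), 'effort': array([ 1.63575678e-03, -4.44237792e+01,  2.63038909e+01,  7.88237056e-03,
       -7.33485081e-05, -6.56130041e-06]), 'tcp_pos': array([153.77994832, 527.53090044, 230.59900744]), 'orientation': array([-3.14006325e+00, -1.97554338e-04,  2.85782962e+00]), 'contact_force': array([-0.11015875, -1.30546528,  0.28714371]), 'wrist_torque': array([ 0.04421492, -0.00139988, -0.03639316]), 'opening': 0.9990862346757438}
```

View pics/top0.png

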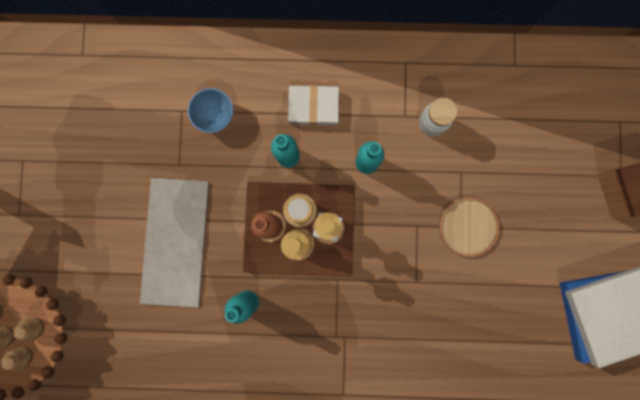

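View pics/side0.png

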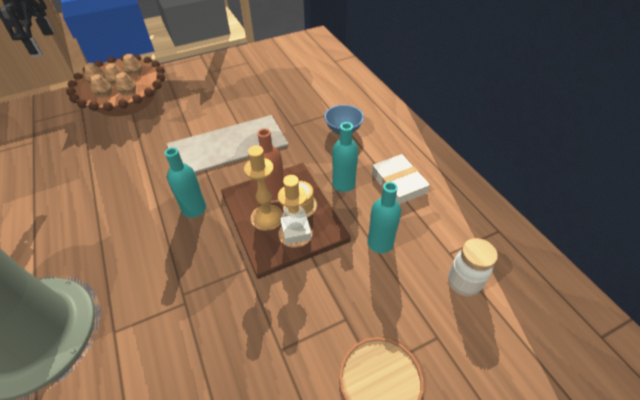

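Top view: turquoise look-alikes at (285,150), (370,157) and (240,307). The terracotta vase is at about (265,224), the candlestick at (296,243), the marble holder at (328,227), the tin at (300,209), the slate at (175,243) and the tray at (469,227). By the description, the terracotta piece is the vase. I'll check this in a close crop and segment by colour.

```bash
cat > h.py <<'E'
import numpy as np, cv2
from scipy.spatial.transform import Rotation as R
def ray(m,u,v):
    d=np.linalg.inv(m["K"])@[u,v,1]; d=np.array([d[0],-d[1],-d[2]])
    return np.array(m["position"]),R.from_euler("xyz",m["rotation"]).as_matrix()@d
def onplane(m,u,v,z):
    p,d=ray(m,u,v); return p+d*(z-p[2])/d[2]
def tri(m1,p1,m2,p2):
    a,d=ray(m1,*p1); b,e=ray(m2,*p2)
    s=np.linalg.lstsq(np.c_[d,-e],b-a,rcond=None)[0]
    x,y=a+d*s[0],b+e*s[1]; return (x+y)/2,np.linalg.norm(x-y)
def blobs(img,lo,hi,amin=100):
    k=cv2.inRange(cv2.cvtColor(img,cv2.COLOR_BGR2HSV),lo,hi)
    return [c for c in cv2.findContours(k,cv2.RETR_EXTERNAL,cv2.CHAIN_APPROX_NONE)[0] if cv2.contourArea(c)>amin]
E
python3 - <<'E'
from h import *
from bench import imaging
t=cv2.imread("pics/top0.png"); s=cv2.imread("pics/side0.png"); mt=imaging.camera_model("top")
a=cv2.resize(t[180:280,240:360],None,fx=3.3,fy=3.3,interpolation=2)
b=cv2.resize(s[115:255,215:355],None,fx=2.8,fy=2.8,interpolation=2)
c=np.zeros((max(a.shape[0],b.shape[0]),a.shape[1]+b.shape[1],3),np.uint8); c[:a.shape[0],:a.shape[1]]=a; c[:b.shape[0],a.shape[1]:]=b
cv2.imwrite("pics/crop1.png",c)
hs=cv2.cvtColor(t,cv2.COLOR_BGR2HSV)
for n,(u,v) in dict(slate=(175,243),tray=(469,227),wood=(400,270),disp=(255,265),turq=(285,155)).items(): print(n,hs[v,u])
for c in blobs(t,(80,120,40),(100,255,255)): print("turq",cv2.boundingRect(c))
for c in blobs(t,(0,0,60),(180,50,255),1500):
    r=cv2.minAreaRect(c); print("slate?",r,[onplane(mt,*p,8).round() for p in cv2.boxPoints(r)] if abs(r[0][0]-175)<20 else "")
for c in blobs(t,(0,0,0),(180,255,75),3000):
    r=cv2.minAreaRect(c)
    if abs(r[0][0]-299)<30: print("disp",r,[onplane(mt,*p,20).round() for p in cv2.boxPoints(r)])
for c in blobs(t,(12,60,140),(28,200,255),1000):
    r=cv2.fitEllipse(c); print("tray?",r,onplane(mt,*r[0],8))
E
```

```text
slate [ 17  31 155]
tray [ 17 103 173]
wood [ 13 127  94]
disp [ 10 147  83]
turq [ 88 172  98]
turq (225, 291, 33, 31)
turq (356, 142, 27, 31)
turq (272, 135, 26, 32)
slate? ((610.0224609375, 318.9659423828125), (90.45574188232422, 77.72279357910156), 78.36637115478516) 
slate? ((174.0659942626953, 242.42529296875), (58.253883361816406, 126.27655029296875), 4.573921203613281) [array([318., 390.,   8.]), array([597., 383.,   8.]), array([590., 252.,   8.]), array([312., 262.,   8.])]
slate? ((210.0, 109.5), (45.0, 46.0), 90.0) 
disp ((319.5, 18.0), (36.0, 639.0), 90.0) [array([994., 745.,  20.]), array([1028., -707.,   20.]), array([ 944., -705.,   20.]), array([909., 738.,  20.])]
tray? ((497.0830993652344, 271.8229064941406), (11.108238220214844, 165.50892639160156), 97.39424133300781) [ 408.74827365 -393.20089948    8.        ]
tray? ((123.87327575683594, 244.9221954345703), (48.462833404541016, 56.72216033935547), 153.77249145507812) [444.30204319 433.5015089    8.        ]
tray? ((469.0823974609375, 226.97811889648438), (56.47833251953125, 57.372276306152344), 49.84201431274414) [ 505.55108922 -331.20971703    8.        ]
tray? ((444.3158874511719, 110.05895233154297), (25.0672664642334, 86.6739730834961), 103.28604888916016) [ 767.43653842 -273.90636135    8.        ]
tray? ((169.02635192871094, 84.57546997070312), (56.25143051147461, 434.44598388671875), 92.29694366455078) [810.25200192 351.52115278   8.        ]
tray? ((174.50079345703125, 42.470558166503906), (28.346078872680664, 251.55404663085938), 92.81607818603516) [908.89520364 343.99282735   8.        ]
tray? ((47.65067672729492, 39.44219970703125), (27.63571548461914, 84.68685913085938), 85.02259826660156) [908.85784125 636.39934992   8.        ]
```

View pics/crop1.png

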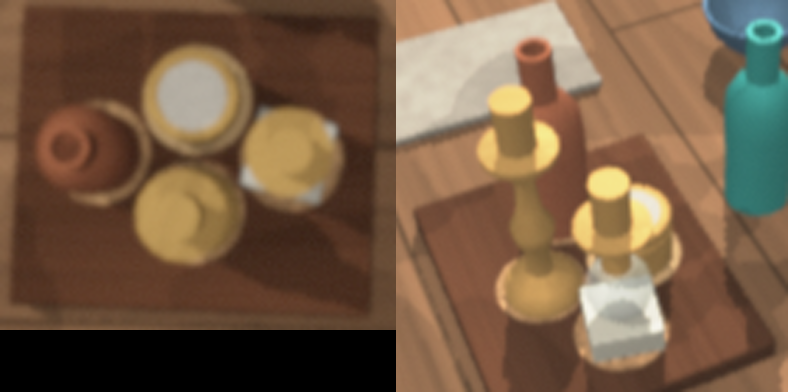

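The terracotta bottle is the vase. The display's left cork disc holds the vase, the near one the candlestick and the right one the marble holder. Next I'll triangulate their tops, the look-alikes and the display corners.

Run:
```python
from h import *
from bench import imaging,bot,solve_ik
mt=imaging.camera_model("top");ms=imaging.camera_model("side")
for n,a,b,z in [("vase",(260.6,224.5),(264.3,132.1),185),("cstick",(295.8,245.5),(256.1,150.7),205),("marble",(327.6,226.1),(291.1,180.4),170),("turqA",(281,142),(346,129),165),("turqB",(374,148),(390,188),165),("turqC",(232,315),(172,153),165),]:
    p,e=tri(mt,a,ms,b); print(n,p.round(1),round(e,1),"top@z",onplane(mt,*a,z).round(1),"side@z",onplane(ms,*b,z).round(1))
print("tin",onplane(mt,298.2,209.1,65).round(1))
c=[onplane(mt,240+x/3.3,180+y/3.3,20)[:2] for x,y in [(22,8),(378,15),(372,314),(10,305)]]
c=np.array(c); print(c.round(1),c.mean(0)); d=(c[1]-c[2]+c[0]-c[3]); yaw=np.arctan2(d[1],d[0]); print("yaw",yaw)
for q in [(3,64),(-34,0),(3,-64),(40,0)]: print(c.mean(0)+R.from_euler("z",yaw).as_matrix()[:2,:2]@q)
```

```text
vase [496.  104.9 185.8] 2.5 top@z [494.8 105.4 185. ] side@z [497.4 105.5 185. ]
cstick [459.5  37.9 207.9] 1.4 top@z [458.8  38.3 205. ] side@z [461.   40.9 205. ]
marble [497.  -17.9 169.7] 3.0 top@z [495.6 -17.5 170. ] side@z [498.3 -18.6 170. ]
turqA [655.2  75.9 156.7] 1.6 top@z [652.8  75.4 165. ] side@z [650.9  66.8 165. ]
turqB [ 646.7 -101.8  160.4] 0.2 top@z [ 645.9 -101.4  165. ] side@z [ 643.8 -105.1  165. ]
turqC [326.8 155.7 160.5] 2.9 top@z [326.2 155.1 165. ] side@z [328.4 149.5 165. ]
tin [531.6  44.9  65. ]
[[590.  163.7]
 [591.7 -74.8]
 [393.4 -75.5]
 [392.4 163.8]] [491.86909477  44.27780067]
yaw 0.001314514889995518
[494.78496325 108.28168892]
[457.86912414  44.23310717]
[494.95322111 -19.7182005 ]
[531.86906021  44.33038125]
```

```bash
cat >> h.py <<'E'
from bench import bot, solve_ik, imaging
O=[np.pi,0,np.pi]
# piece: start xy, TCP height above underside at grasp, slate xy
P=dict(vase=((495.8,105.2),129,(540,319)),cstick=((459.5,39),150,(454,321)),marble=((496.9,-18),117,(368,323)))
ZD,ZS=20,8
def st(tag):
    s=bot.get_state(); print(tag,"t%.1f"%s["t"],s["tcp_pos"].round(1),"F",s["contact_force"].round(1),"op %.3f"%s["opening"])
def pick(xy,z,top,op=.62,eff=40):
    bot.grip(op); bot.movel([*xy,top],O,max_speed=220); bot.movel([*xy,z],max_speed=110); st("at")
    bot.grip(0.0,eff); st("gripped"); bot.movel([*xy,z+85],max_speed=110); st("lifted")
def place(xy,z,op=.62,up=85):
    zz=bot.get_state()["tcp_pos"][2]
    bot.movel([*xy,zz],O,max_speed=220); bot.movel([*xy,z+4],max_speed=110)
    print("touch",bot.movel([*xy,z-2],max_speed=15,threshold=5)); st("down")
    bot.grip(op); bot.movel([*xy,z+up],max_speed=110); st("released")
E
python3 - <<'E'
from h import *
bot.move_ptp([496,105,290],O); m=imaging.camera_model("wrist"); print(m)
cv2.imwrite("pics/w1.png",imaging.capture("wrist")); st("above")
E
```

```text
{'K': array([[330.55272869,   0.        , 317.78632262],
       [  0.        , 330.55272869, 200.89603021],
       [  0.        ,   0.        ,   1.        ]]), 'position': array([418.09976074, 106.15049561, 432.05997187]), 'rotation': array([-3.10775467e-01, -5.10453996e-04,  1.56994634e+00])}
above t2.1 [495.8 105.8 289.9] F [-0.6  0.4  0.4] op 0.998
```

View pics/w1.png

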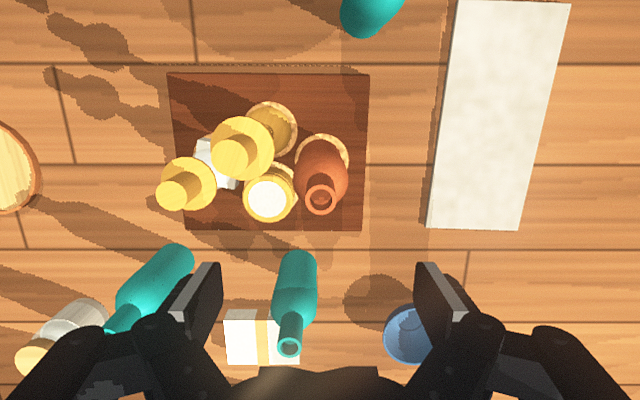

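The wrist view shows the terracotta vase mouth at (320,196), the candlestick cup top at (233,154), the marble cup top at (172,191) and the tin paper at (268,198). I'll check these against the estimates and then move the vase.

Run:
```python
from h import *
m=imaging.camera_model("wrist")
for n,p,z in [("vase",(320,197),185),("cs",(232,155),205),("mb",(172,192),170),("tin",(268,198),65)]: print(n,onplane(m,*p,z).round(1))
xy,h,s=P["vase"]
pick(xy,ZD+h,290); place(s,ZS+h)
```

```text
vase [494.2 108.  185. ]
cs [457.7  47.1 205. ]
mb [494.5 -14.  170. ]
tin [532.4  48.4  65. ]
at t4.2 [496.3 105.2 149.6] F [-0.7 -0.9  0.2] op 0.622
gripped t4.6 [496.2 105.8 149.5] F [0.6 1.7 3.3] op 0.277
lifted t5.5 [495.1 105.  233.1] F [-0.1 -0.4 -4.1] op 0.282
touch True
down t8.0 [540.6 319.5 137.5] F [-0.3  0.3  5.2] op 0.279
released t9.3 [539.6 318.8 221.2] F [-0.2  0.5 -0.4] op 0.622
```

```bash
sed -i 's/(459.5,39)/(459.0,41.5)/;s/(496.9,-18)/(496.5,-17)/' h.py
python3 - <<'E'
from h import *
xy,h,s=P["cstick"]
bot.movel([*xy,300],O,max_speed=220); m=imaging.camera_model("wrist"); a=imaging.capture("wrist")
b=imaging.capture("side")
c=cv2.resize(a[60:300,140:460],(760,570),interpolation=2); cv2.imwrite("pics/w2.png",c); print(m["position"],m["rotation"]); st("")
cv2.imwrite("pics/s2.png",b[:,:])
E
```

```text
[381.31041883  42.52537494 441.85204033] [-3.10570196e-01 -5.84751234e-04  1.56971846e+00]
 t10.9 [459.   42.2 299.6] F [0.3 0.2 0.4] op 0.619
```

View pics/w2.png

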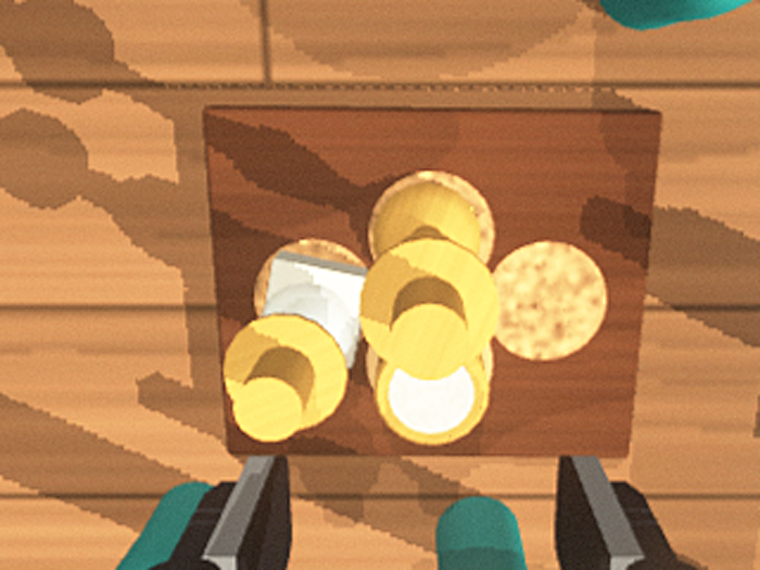

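View pics/s2.png

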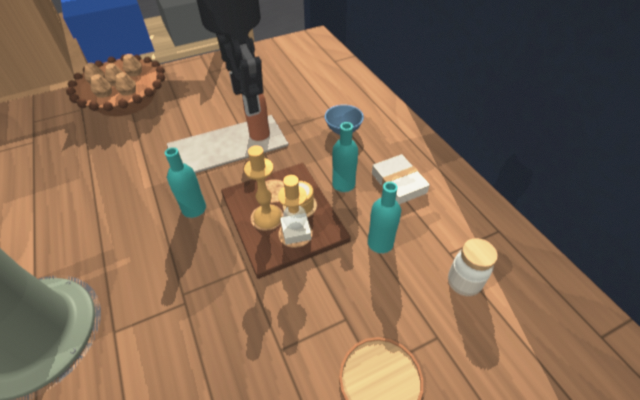

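The vase stands on the slate. Candlestick cup top at (321,204), 2 mm from the gripper's centre; marble cup top at (253,232).

```bash
sed -i 's/(459.0,41.5)/(459.0,42.5)/' h.py
python3 - <<'E'
from h import *
m=imaging.camera_model("wrist")
print(onplane(m,320.6,204,205),onplane(m,252.8,232.2,170))
for k,top in (("cstick",290),("marble",260)):
    xy,h,s=P[k]
    pick(xy,ZD+h,top); place(s,ZS+h)
bot.movel([440,100,300],O,max_speed=250)
cv2.imwrite("pics/s3.png",imaging.capture("side")); cv2.imwrite("pics/t3.png",imaging.capture("top"))
E
```

```text
[459.76628982  44.83620001 205.        ] [497.75917652 -15.16193445 170.        ]
at t12.6 [459.5  42.5 170.6] F [ 0.6 -0.8  0.5] op 0.617
gripped t13.0 [459.5  42.9 170.6] F [-0.1  2.2  4.4] op 0.298
lifted t13.9 [458.3  42.5 254.1] F [-0.1  0.3 -5.1] op 0.291
touch True
down t16.7 [454.6 321.5 158.6] F [0.2 1.2 5.9] op 0.295
released t18.0 [453.6 320.8 242.3] F [-0.2 -0.7  0. ] op 0.622
at t21.2 [497.1 -17.1 137.6] F [ 0.4 -0.2  0.1] op 0.620
gripped t21.5 [497.  -16.8 137.6] F [-0.8  0.4  5. ] op 0.293
lifted t22.4 [495.8 -16.9 221.1] F [ 0.2 -0.4 -3.7] op 0.291
touch True
down t25.6 [368.7 323.6 125.6] F [-0.9  0.8  3.5] op 0.290
released t26.9 [367.6 322.7 209.4] F [0.1 0.2 0.4] op 0.620
```

View pics/s3.png

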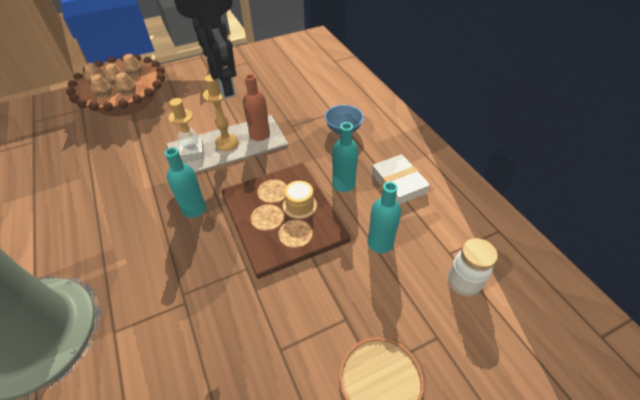

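View pics/t3.png

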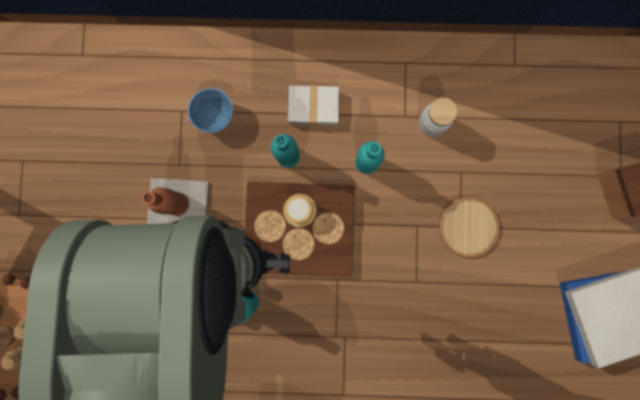

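All three stand on the slate and the tin is alone on the board (top view (299,209), side view (298,188)). I'll check the tin and tray heights across both views, then move the tin.

Run:
```python
from h import *
t=cv2.imread("pics/t3.png");s=cv2.imread("pics/s3.png");mt=imaging.camera_model("top");ms=imaging.camera_model("side")
def ell(img,lo,hi,x,y,r,a=100):
    return [cv2.fitEllipse(c) for c in blobs(img,lo,hi,a) if np.hypot(cv2.moments(c)["m10"]/cv2.moments(c)["m00"]-x,cv2.moments(c)["m01"]/cv2.moments(c)["m00"]-y)<r]
a=ell(t,(0,0,150),(180,60,255),299,209,8); b=ell(s,(0,0,150),(180,70,255),298,188,8,60)
print(a,b)
if a and b: print("tin",tri(mt,a[0][0],ms,b[0][0]),onplane(mt,*a[0][0],65))
a=ell(t,(12,60,120),(28,200,255),469,227,8); b=ell(s,(12,40,120),(30,200,255),381,378,15)
print(a,b); print("tray top",onplane(mt,*a[0][0],8)); 
# tray left edge/top edge in side view as check of height
print(onplane(ms,381,378,7))
```

```text
[((297.8369140625, 208.51828002929688), (19.916215896606445, 20.081302642822266), 164.33319091796875)] [((298.3340759277344, 190.3437042236328), (15.874341011047363, 21.52767562866211), 86.85228729248047)]
tin (array([533.26680007,  45.61937142,  64.58506028]), np.float64(0.9956571978370171)) [532.76960223  45.74679094  65.        ]
[] []Traceback (most recent call last):
  File "<stdin>", line 9, in <module>
IndexError: list index out of range
```

Run:
```python
from h import *
pick((533,45.5),23,140,op=1.0,eff=50)
bot.movel([533,45.5,200],max_speed=150)
bot.movel([500,-331,200],O,max_speed=220)
m=imaging.camera_model("wrist"); a=imaging.capture("wrist"); cv2.imwrite("pics/w4.png",a)
ms=imaging.camera_model("side"); s=imaging.capture("side")
cv2.imwrite("pics/s4.png",s); np.save("m4.npy",m,allow_pickle=True); st("above tray")
```

```text
at t30.8 [533.7  45.5  23.7] F [-0.1  0.5 -0.6] op 0.997
gripped t31.2 [533.7  45.6  23.9] F [-0.6 -0.1  5.4] op 0.691
lifted t32.1 [532.3  45.5 107.3] F [ 1.1  0.4 -2.1] op 0.691
above tray t34.8 [ 500.2 -330.   200.1] F [ 0.1 -0.6 -3.2] op 0.687
```

View pics/w4.png

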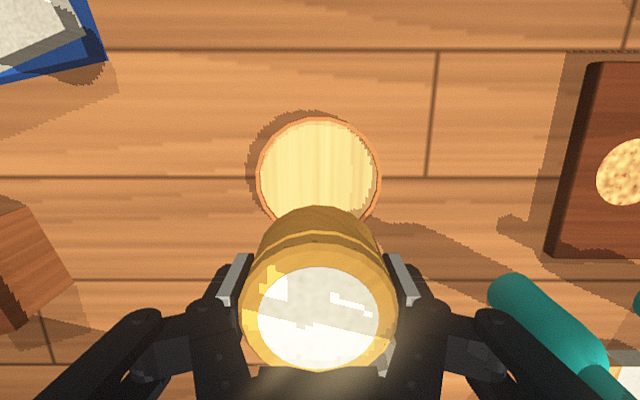

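The tin is held level. Tray rim: left (256,178), right (381,177), near edge (318,116).

Run:
```python
from h import *
m=np.load("m4.npy",allow_pickle=True).item()
for p in [(256,178),(381,177),(318,116)]: print(onplane(m,*p,10).round(1))
```

```text
[ 504.3 -393.1   10. ]
[ 503.4 -264.1   10. ]
[ 442.3 -329.1   10. ]
```

Run:
```python
from h import *
place((505.8,-330.2),8.7,op=.9,up=130)
bot.movel([420,-330,200],O,max_speed=220)
m=imaging.camera_model("wrist"); np.save("m5.npy",m,allow_pickle=True); w=imaging.capture("wrist")
bot.movel([400,100,280],O,max_speed=250)
t=imaging.capture("top")
c=cv2.resize(t[170:290,400:540],(700,600),interpolation=2); cv2.imwrite("pics/t5.png",c); cv2.imwrite("pics/t5f.png",t); st("")
mt=imaging.camera_model("top")
for b in blobs(t,(0,0,150),(180,60,255)):
    e=cv2.fitEllipse(b)
    if abs(e[0][0]-469)<30: print("tin",e,onplane(mt,*e[0],50))
cv2.imwrite("pics/w5.png",w)
```

```text
touch True
down t37.3 [ 506.1 -330.5    8.9] F [-0.3 -0.8  4.6] op 0.693
released t38.9 [ 505.3 -329.8  137.9] F [-0.3  0.6 -1. ] op 0.896
 t41.6 [399.9  99.4 279.8] F [ 0.8 -0.5  0.1] op 0.897
tin ((475.52008056640625, 226.73619079589844), (19.525785446166992, 19.960784912109375), 153.1893768310547) [ 505.33728937 -331.64943668   50.        ]
```

View pics/t5.png

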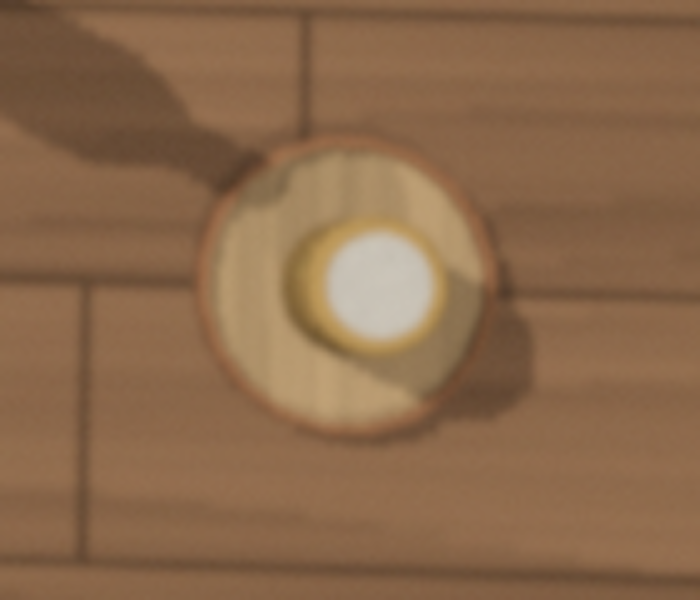

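View pics/t5f.png

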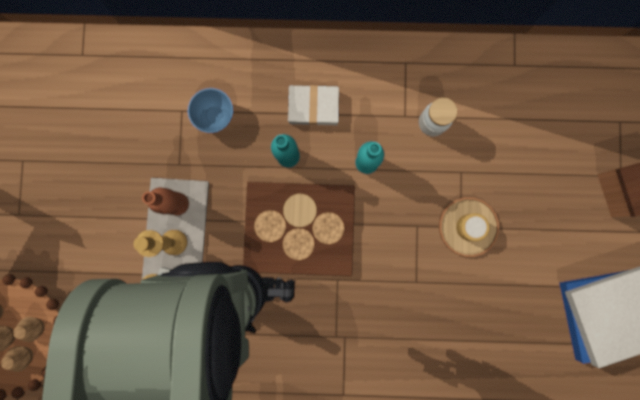

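Tin centre (505.3,-331.6) against tray centre (505.6,-331.2), so it is centred. Next I'll return the three in reverse order.

```bash
python3 - <<'E'
from h import *
for k in ("marble","cstick","vase"):
    xy,h,s=P[k]; print(k)
    pick(s,ZS+h,ZS+h+85); place(xy,ZD+h,up=110)
bot.movel([400,300,320],O,max_speed=250); st("")
for n in ("top","side"): cv2.imwrite(f"pics/{n}6.png",imaging.capture(n))
E
python3 - <<'E'
from h import *
t=cv2.imread("pics/top6.png");s=cv2.imread("pics/side6.png")
t0=cv2.imread("pics/top0.png");s0=cv2.imread("pics/side0.png")
f=lambda i,y,x,w,h:cv2.resize(i[y:y+h,x:x+w],(390,290),interpolation=2)
cv2.imwrite("pics/cmp.png",np.vstack([np.hstack([f(t0,180,240,120,90),f(t,180,240,120,90)]),np.hstack([f(s0,115,205,188,140),f(s,115,205,188,140)])]))
E
```

```text
marble
at t44.1 [368.5 323.2 125.6] F [-0.6  1.3 -0.5] op 0.622
gripped t44.4 [368.6 323.6 125.8] F [-1.   0.8  5.2] op 0.293
lifted t45.4 [367.4 322.6 209.1] F [-0.4 -0.3 -3.3] op 0.292
touch True
down t48.3 [497.4 -17.  137.7] F [0.4 0.4 4.8] op 0.291
released t49.8 [496.  -16.9 246.3] F [ 0.4  1.2 -0.3] op 0.622
cstick
at t52.7 [454.5 321.2 158.7] F [ 0.6 -0.6  0.6] op 0.619
gripped t53.0 [454.6 321.6 158.9] F [-0.5  1.1  3. ] op 0.292
lifted t53.9 [453.4 320.6 241.9] F [-0.4 -0.7 -5.2] op 0.292
touch True
down t56.5 [459.9  42.6 170.8] F [-0.8  0.1  3.9] op 0.289
released t58.0 [458.6  42.5 279.3] F [0.7 0.1 0.5] op 0.620
vase
at t60.6 [540.6 319.2 137.8] F [ 0.3 -0.1  0. ] op 0.620
gripped t61.0 [540.6 319.6 138. ] F [-0.6  1.   4.2] op 0.285
lifted t61.9 [539.4 318.6 220.9] F [ 0.1  0.1 -4.5] op 0.281
touch True
down t64.2 [496.7 105.5 149.8] F [-0.7 -0.2  4.1] op 0.279
released t65.7 [495.3 105.2 258.3] F [-0.1  0.  -0.3] op 0.619
 t66.8 [400.1 299.3 319.4] F [ 0.4 -0.5 -0.2] op 0.617
```

View pics/cmp.png

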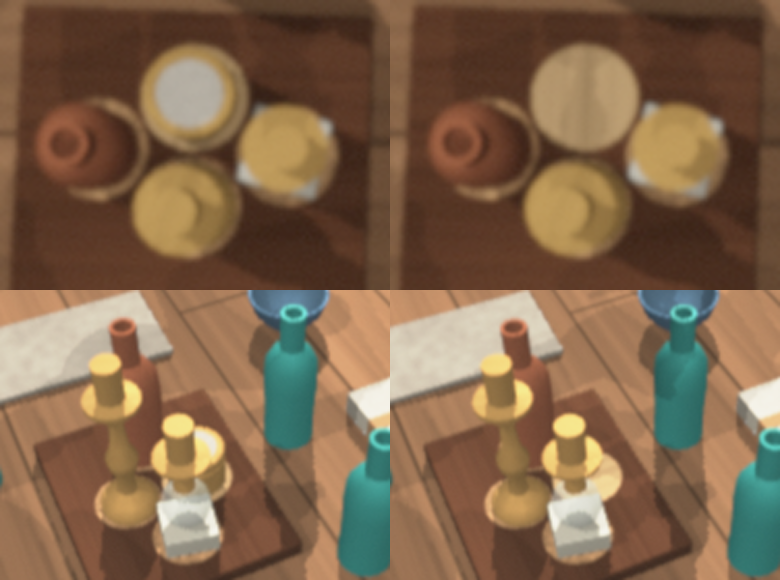

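View pics/side6.png

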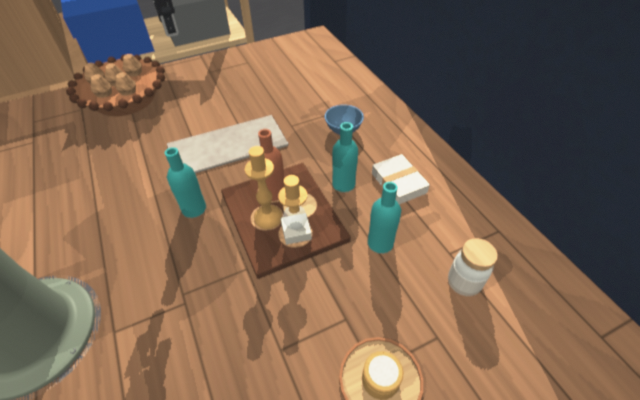

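Before and after agree to within about 1 pixel (roughly 2 mm). All pieces are upright and the bystanders haven't moved, so I'll hand in.

```bash
python3 -c "
from bench import bot
bot.sign_off()"
```

```text
the job is handed in; nothing more can be done
```

The job is done and handed in at about 67 s of the 144 s allowed; sign-off gave no verdict. I moved the vase, the candlestick and the marble holder onto the slate. Then I stood the tin in the till tray, and put the three back in reverse order at the poses where I had gripped them.

**Last checks:**
- **Tin:** it stands about 1 mm from the tray's centre in the top view.
- **The three pieces:** they stand upright, within about 1 pixel (roughly 2 mm) of their starting pictures in the top and side views.
- **Bystanders:** the bowl, the jar and the cards look unmoved by eye.
- **Arm:** it is parked clear of everything.

**Disagreements:** the wrist camera read about 3 mm farther in +y than the fixed cameras. For the candlestick it first read 6–8 mm off, and 2 mm from the gripper's centre on a second look, so I gripped between the readings. A colour check of the tray in the second round of pictures found nothing. I used the first top-view fit and the wrist view of the rim instead, which agreed to about 3 mm.

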